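# Clear the drip rail onto the storage rail

### The job

The utensils on the rack's right-hand drip rail (the one over the green tub) are dry: bring them over the upturned end stops onto the left-hand storage rail, so that the turner, the skimmer and the whisk all hang there by their eyes, straight down and still. Slide the one that already hangs there farther along if you need the room. Let no utensil drop or lie on the worktop, and leave the jars on the shelf and the tub below where they stand.

Things in the scene. Friction and masses are not known exactly. Their poses are not given: they have to be found in the camera images.
- rack: fixed steel rack with a wooden jar shelf, 485 mm long (y), origin on the worktop below its middle, x away from the robot, z up. Shelf x -15 to +110, z 347 to 360, wire rim to 378 mm; posts at x 55, y +-225. Below the shelf two 8 mm rails in line along y, axis at x 0, z 262. The shelf overhangs them: a hand must lean to the robot's side, 25 to 50 degrees from vertical.
- storage_tip (a point): on the axis of the storage rail (rack's +y, robot's left) at its free end, rack y +40; the rail runs to y +213 mm, where its post holds it. Its free end is turned up as a stop, top 22 mm above the rail axis: an eye passes it when the utensil is raised 19 to 36 mm above its hung height
- drip_tip (a point): on the axis of the drip rail (rack's -y, robot's right) at its free end, rack y -40; the rail runs to y -213 mm, where its post holds it. The same upturned stop; the two free ends face each other across a 80 mm gap
- turner: slotted turner: flat blade 66 mm wide (x), 4 thick (y); bottom at z -182 mm. Flat wooden grip z -114 to -52, 12 thick (y: pinch these faces), 20 wide (x). On top a closed pear-shaped eye of 6 mm wire in the xz plane, inside 25 wide, z -41 to +4; the rail runs through it along y. Origin: where the rail's axis is when it hangs; z up the grip. 75 to 155 g; hangs loosely, swings and turns.
- skimmer: wire skimmer: round flat mesh 66 mm wide (x), 6 thick (y); bottom at z -182 mm. Flat wooden grip z -114 to -52, 12 thick (y: pinch these faces), 20 wide (x). On top a closed pear-shaped eye of 6 mm wire in the xz plane, inside 25 wide, z -41 to +4; the rail runs through it along y. Origin: where the rail's axis is when it hangs; z up the grip. 75 to 155 g; hangs loosely, swings and turns.
- whisk: balloon whisk: wire cage 47 mm across; bottom at z -182 mm. Flat wooden grip z -114 to -52, 12 thick (y: pinch these faces), 20 wide (x). On top a closed pear-shaped eye of 6 mm wire in the xz plane, inside 25 wide, z -41 to +4; the rail runs through it along y. Origin: where the rail's axis is when it hangs; z up the grip. 75 to 155 g; hangs loosely, swings and turns.
- white_jar: white-lidded jar, 62 mm across, 98 mm high, loose on the rack's shelf; origin: centre of its underside
- shaker: salt shaker, 43 mm across, 105 mm high, loose on the rack's shelf; origin: centre of its underside
- black_jar: black-lidded jar, 66 mm across, 82 mm high, loose on the rack's shelf; origin: centre of its underside
- drip_tub: open plastic tub, 115 x 159 x 52 mm (x, y, z), loose on the worktop under the drip rail to catch drips; origin: centre of its underside
Not all that is in view belongs to the job. Leave any blue or pink look-alike of the turner alone.

How it is judged:
At the end, for the whole second after the job is handed in: the turner, the skimmer and the whisk each hang with the eye on the storage rail: origin within 12 mm of the rail axis sideways, 43 to 220 mm along the rack's +y, at rail height (-7 to +8 mm), within 0.2 rad of straight down, released and at rest (x of turner in the frame of rack between -0.012 and 0.012 m and y of turner in the frame of rack between 0.043 and 0.22 m and z of turner in the frame of rack between 0.255 and 0.27 m and angle between each of turner, skimmer, whisk's own z axis and vertical below 0.2 rad and linear speed of each of turner, skimmer, whisk below 0.03 m/s and angular speed of each of turner, skimmer, whisk below 0.4 rad/s and x of skimmer in the frame of rack between -0.012 and 0.012 m and y of skimmer in the frame of rack between 0.043 and 0.22 m and z of skimmer in the frame of rack between 0.255 and 0.27 m and x of whisk in the frame of rack between -0.012 and 0.012 m and y of whisk in the frame of rack between 0.043 and 0.22 m and z of whisk in the frame of rack between 0.255 and 0.27 m); the robot touches nothing.
It fails at once if a utensil falls or is laid down on the worktop (height (world z) of any of turner, skimmer, whisk below 0.14 m).
It fails at once if a jar or shaker on the shelf is pushed more than 20 mm or tipped (distance of any of white_jar, shaker, black_jar from where it was at the start of the episode above 0.02 m or angle between any of white_jar, shaker, black_jar's own z axis and vertical above 0.25 rad).
It fails at once if the drip tub is pushed more than 30 mm (distance of drip_tub from where it was at the start of the episode above 0.03 m).
It also fails if it takes over 67 s, if anything falls off the work surface, if the arm or the gripper's body presses on something with over 40 N, if the wrist force passes 120 N, or if a joint passes its speed limit or range.

### The arm

A 6-joint arm with a two-finger parallel gripper is mounted at the origin on a cart in front of the work surface, level with it; the furniture and walls round the work are solid. World frame = base frame: x ahead of the robot, y to its left, z up, the work surface at z = 0. Lengths are in m, angles in rad, forces in N, time in s.
With the tool pointing down it reaches from about 0.35 to 0.725 m from the base axis. Payload 4.3 kg.
Tool frame: the origin (TCP) lies on the centre line of the jaws, within the pads' length; the fingertips stand 22 mm ahead of it and the grasp point (between the pads) lies 3 mm ahead of it; z points along the fingers, y is the line along which they close (so a half turn about z gives the same grasp; the last joint's range is limited). The gripper opens to 85 mm and grips with 20 to 120 N. Pads are 22 mm wide; open, the fingers measure 114 mm over their backs; the gripper's body (76 mm by 85 mm) begins 54 mm behind the grasp point. The pads swing forward as they close: fully open they stand 13 mm farther back than shut.
Start: joints at [1.054, 0.377, 0.081, 1.274, 0, 1.46], TCP at [0.228, 0.528, 0.253] pointing down, gripper open.
Joint ranges: [-2.72, 2.72], [-0.84, 1.66], [-1.02, 1.22], [-1.77, 2.12], [-1.37, 1.28], [-3.14, 3.14]. Speed limits (rad/s): [2.57, 2.57, 3.14, 3.14, 3.14, 3.14].

### API

Orientations are given as a 3x3 rotation matrix whose columns are the frame's x, y, z axes.
In Python, from station import manip, imaging, order, models gives the robot as it stands. The module is installed in compiled form; this text tells all that it offers.
- The arm moves only by the tool move_arm, never from a script. Its argument "motion" is a list of rows, each a list of 5 numbers: the opening, from -1 (shut) to 1 (fully open), then the shift along the tool's x, y, z in units of 40 cm (1.0 is 40 cm), then the turn about the tool's z in units of 60 degrees (1.0 is 60 degrees). A call has 1 to 5 rows; each row is the pose to reach, as a shift and turn from the pose commanded when the call began, along the tool's axes at that moment; what a row does not reach only later rows make up. A row lasts 1/10 s, in which the tool goes at most 50 mm and 8.59 degrees, less where a joint would pass 70% of its speed; a pose out of reach is approached as far as the arm can. A call with a number of a shift or a turn outside -1 to 1 is refused whole. A call with a gripper value outside its range is refused whole. The fingers move at their own pace and stop on an object; "squeeze" is the grip in N (left out, the last holds). Time passes only in rows, so rows that repeat a pose let the fingers close. It gives the time, the measured TCP pose, the force, the opening and the grip force at its end, in the units of the state.
- manip.get_state(): the state, without advancing time (a new reading comes with each control period).
- imaging.get_image(name): name is "scene" or "top" or "wrist"; returns (picture, depth): 384x512x3 uint8, blue, green, red; 384x512 float32, m along the optical axis (not along the pixel's ray), 0 where there is no reading.
- imaging.get_calibration(name): a dict with "intrinsics" (3x3 intrinsics, pixels), "T" (4x4, takes a point from camera to world coordinates). Camera axes: x right, y up, looking along -z (the intrinsics and any distortion apply to the point x, -y, -z); pixel columns grow to the right and rows downward; lengths in m; the calibration is good to about 2 mm. A picture is of the moment at which its call begins: read the wrist's pose just before it. get_calibration takes no time and is no camera call; for the wrist camera it gives the pose at the moment of the call.
- order.job_done(): hands the job in; it is judged then, once.
Trained networks look in the newest picture that a camera, given by its name, has taken for a name from the list of things; names that differ only in an ending like _2 or _b are one class to them, and where a whole thing is asked for, a point or a joint stands for the part that bears it (a point fixed in the world has none). Each returns a list of dicts, best first, with "p" (0 to 1); they miss things now and then, are a little off and sometimes report something else, mostly with a low value. They report only what shows in the picture. A call takes as long as a camera call. They do not tell look-alikes from the thing itself.
- models.trace(camera, label): "pixels" (384x512 bool, what is visible of it) and "centre" ([column, row] in pixels, amid what is visible of it).
The state is a dict: "time_s": time; "joint_positions": joint angles; "joint_velocities": joint speeds; "tau": joint torques, N m; "tool_pos": TCP position; "eef_rot": TCP orientation; "force": force on the tool from outside, world axes, zero at the start; "torque": the same for the moment, N m; "gripper_width": finger opening in m; "grasp_force": force on a finger pad.
Only numpy, scipy, OpenCV 4.12 (cv2) and the standard library are available. Lean on these libraries where they do the work, as an engineer would, in place of code of your own. Each camera call takes 0.05 s, during which the arm holds its last target. There are 200 camera calls.

## Working session

There is one attempt and no reset: what is moved stays moved. The work goes in short steps, Python scripts to look and compute and a tool call to move; the robot and the scene stay as the last step left them, time stands still between calls to the robot, and variables do not carry over. Pictures are saved under pics/ and viewed, at most 10 in all, crops included, and the job is handed in when it is done.

Besides the shell and the picture viewer there is one more tool, called after "Call:" as a command line: name --pt "numbers of a row" for each row, then --argument value for the rest. move_arm: Moves the arm, as the interface text tells. Its arguments: {"type":"object","properties":{"motion":{"type":"array"},"squeeze":{"type":"number"}},"required":["motion"]}

```bash
mkdir -p pics; cat > h.py <<'E'
import numpy as np, cv2
from station import manip, imaging, order, models
def cal(n):
    c=imaging.get_calibration(n); return np.array(c["intrinsics"]),np.array(c["T"])
def unproj(n,u,v,d,C=None):
    K,T=C or cal(n)
    p=np.stack([(u-K[0,2])/K[0,0]*d,-(v-K[1,2])/K[1,1]*d,-d,np.ones_like(d)])
    return (T@p)[:3].T
def proj(n,P,C=None):
    K,T=C or cal(n)
    p=np.linalg.inv(T)@np.append(P,1); return K[0,0]*p[0]/-p[2]+K[0,2], K[1,1]*-p[1]/-p[2]+K[1,2]
def cloud(n,depth,mask):
    v,u=np.nonzero(mask&(depth>0)); return unproj(n,u.astype(float),v.astype(float),depth[v,u].astype(float))
E
python3 - <<'E'
from h import *
ims=[]
for n in ["scene","top","wrist"]:
    im,d=imaging.get_image(n); ims.append(im); print(n,cal(n)[0].round(0).tolist(),cal(n)[1].round(3).tolist())
    for l in ["rack","turner","skimmer","whisk","white_jar","shaker","black_jar","drip_tub"]:
        if n=="wrist": continue
        for r in models.trace(n,l)[:4]:
            P=cloud(n,d,r["pixels"])
            print(n,l,round(r["p"],2),np.round(r["centre"]),len(P), np.median(P,0).round(3) if len(P) else 0,*(np.percentile(P,[3,97],axis=0).round(3).tolist() if len(P) else []))
cv2.imwrite("pics/a.png",cv2.resize(ims[0],(800,600)));cv2.imwrite("pics/b.png",np.hstack([cv2.resize(x,(400,300)) for x in ims[1:]]))
E
```

```text
scene [[386.0, 0.0, 259.0], [0.0, 386.0, 190.0], [0.0, 0.0, 1.0]] [[0.758, 0.419, -0.499, 0.151], [-0.652, 0.497, -0.573, -0.352], [0.008, 0.76, 0.65, 0.811], [0.0, 0.0, 0.0, 1.0]]
scene rack 0.98 [271. 175.] 9349 [0.553 0.096 0.36 ] [0.461, -0.077, 0.009] [0.655, 0.377, 0.377]
scene turner 0.77 [207. 219.] 649 [0.493 0.232 0.136] [0.465, 0.227, 0.001] [0.541, 0.325, 0.267]
scene turner 0.59 [267. 199.] 155 [0.68  0.226 0.103] [0.671, 0.22, 0.007] [0.703, 0.238, 0.157]
scene turner 0.47 [260. 192.] 131 [0.725 0.313 0.039] [0.703, 0.3, 0.004] [0.756, 0.332, 0.086]
scene skimmer 0.72 [309. 271.] 501 [ 0.558 -0.047  0.162] [0.535, -0.051, 0.003] [0.641, -0.002, 0.269]
scene whisk 0.79 [267. 239.] 397 [0.534 0.057 0.19 ] [0.52, 0.053, 0.004] [0.598, 0.131, 0.269]
scene white_jar 0.79 [307. 152.] 1963 [0.574 0.013 0.425] [0.561, -0.003, 0.364] [0.609, 0.047, 0.458]
scene shaker 0.56 [246. 122.] 1171 [0.56  0.149 0.425] [0.55, 0.14, 0.364] [0.586, 0.179, 0.465]
scene black_jar 0.92 [186. 109.] 1328 [0.509 0.29  0.414] [0.488, 0.279, 0.365] [0.543, 0.33, 0.442]
scene drip_tub 0.96 [269. 293
[... 515 characters left out ...]
-0.0] [0.712, 0.243, 0.194]
top turner 0.46 [197. 139.] 89 [0.727 0.315 0.141] [0.718, 0.306, -0.001] [0.785, 0.333, 0.191]
top skimmer 0.49 [346. 219.] 103 [ 0.552 -0.047  0.122] [0.537, -0.081, 0.002] [0.565, -0.041, 0.265]
top white_jar 0.67 [340. 175.] 1253 [0.588 0.034 0.456] [0.565, 0.005, 0.379] [0.617, 0.057, 0.46]
top shaker 0.69 [268. 187.] 655 [0.568 0.165 0.463] [0.553, 0.145, 0.381] [0.592, 0.183, 0.467]
top black_jar 0.89 [184. 216.] 1235 [0.519 0.307 0.441] [0.492, 0.28, 0.375] [0.548, 0.336, 0.444]
wrist [[311.0, 0.0, 260.0], [0.0, 311.0, 192.0], [0.0, 0.0, 1.0]] [[0.395, -0.879, -0.265, 0.16], [0.919, 0.379, 0.113, 0.558], [0.001, -0.288, 0.958, 0.375], [0.0, 0.0, 0.0, 1.0]]
```

View pics/a.png

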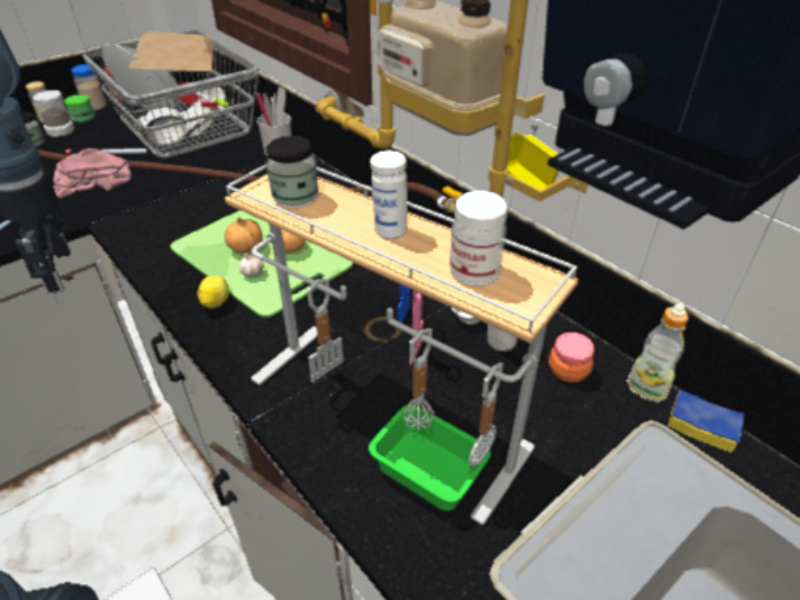

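View pics/b.png

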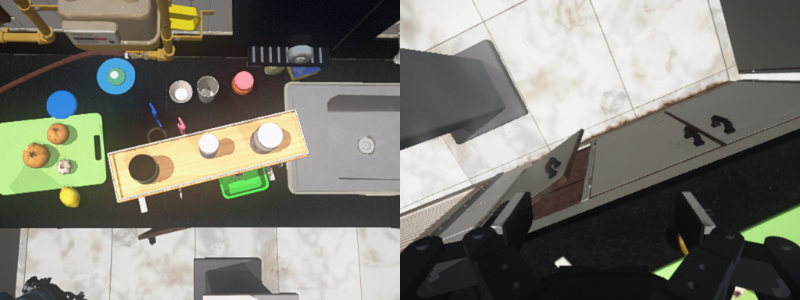

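Scene picture: turner on the storage rail near (325,335), whisk (418,385) and skimmer (487,415) on the drip rail above the tub at (430,455). Blue and pink look-alikes are behind, near (405,300) and (417,325).

```bash
python3 - <<'E'
from h import *
np.set_printoptions(suppress=True,precision=4)
s=manip.get_state(); print({k:np.round(v,4).tolist() for k,v in s.items()})
im,d=imaging.get_image("top"); r=models.trace("top","rack")[0]
# shelf surface
K,T=cal("top"); v,u=np.mgrid[0:384,0:512]
P=unproj("top",u.ravel().astype(float),v.ravel().astype(float),d.ravel().astype(float),(K,T))
m=r["pixels"].ravel()&(P[:,2]>.34)&(P[:,2]<.39)
rect=cv2.minAreaRect(P[m][:,:2].astype(np.float32)*1000); print(rect,cv2.boxPoints(rect))
# full shelf incl. jars
im,d=imaging.get_image("scene"); C=cal("scene")
for l in ["turner","whisk","skimmer","rack"]:
    r=models.trace("scene",l)[0]; Q=cloud("scene",d,r["pixels"])
    if l=="rack":
        q=Q[(Q[:,2]>.25)&(Q[:,2]<.275)]; print("rail",len(q)); np.save("rail.npy",q)
    else:
        q=Q[(Q[:,2]>.145)&(Q[:,2]<.215)]; 
        a=np.median(q,0); q=q[np.linalg.norm(q[:,:2]-a[:2],axis=1)<.03]; print(l,len(q),q.mean(0),q.std(0))
q=np.load("rail.npy"); print(q[::max(1,len(q)//40)])
E
```

```text
{'time_s': 0.95, 'joint_positions': [1.0537, 0.3773, 0.081, 1.2744, -0.0, 1.4605], 'joint_velocities': [-0.0006, 0.0003, 0.0002, -0.0003, 0.0002, -0.003], 'tau': [0.0006, -46.3521, 27.0162, 0.0001, 0.0001, 0.0], 'tool_pos': [0.2275, 0.5281, 0.2533], 'eef_rot': [[-0.9184, 0.3957, 0.0001], [0.3957, 0.9184, 0.0001], [-0.0, 0.0001, -1.0]], 'force': [0.1715, 0.3015, 0.5589], 'torque': [-0.0268, -0.0075, -0.0289], 'grasp_force': 0.0, 'gripper_width': 0.0855}
((562.893798828125, 158.33511352539062), (121.1898422241211, 483.6241760253906), 13.857342720031738) [[446.1472 378.5964]
 [561.9778 -90.9518]
 [679.6404 -61.9262]
 [563.8098 407.6221]]
turner 152 [0.4925 0.229  0.1839] [0.0055 0.0017 0.0195]
whisk 183 [0.5342 0.0564 0.1831] [0.0059 0.0024 0.0194]
skimmer 158 [ 0.5582 -0.0478  0.1842] [0.0051 0.0028 0.0187]
rail 798
[[ 0.518   0.3773  0.2742]
 [ 0.5088  0.3721  0.2721]
 [ 0.5032  0.3731  0.2681]
 [ 0.4923  0.3741  0.2666]
 [ 0.5041  0.3723  0.2592]
 [ 0.4787  0.3697  0.2663]
 [ 0.4689  0.3624  0.266 ]
 [ 0.4648  0.3463  0.2653]
 [ 0.4724  0.3268  0.2669]
 [ 0.4698  0.3189  0.2639]
 [ 0
[... 160 characters left out ...]
 0.497   0.2089  0.2622]
 [ 0.5055  0.1825  0.2718]
 [ 0.524   0.1067  0.27  ]
 [ 0.5241  0.1037  0.2608]
 [ 0.5286  0.0865  0.2646]
 [ 0.5343  0.0712  0.2667]
 [ 0.5364  0.0583  0.2664]
 [ 0.5417  0.0461  0.2665]
 [ 0.5474  0.0374  0.2638]
 [ 0.54    0.0352  0.2617]
 [ 0.543   0.0238  0.263 ]
 [ 0.544   0.0163  0.2625]
 [ 0.5498  0.0028  0.2664]
 [ 0.5545 -0.0037  0.2656]
 [ 0.556  -0.0077  0.2649]
 [ 0.5541 -0.0121  0.2669]
 [ 0.5548 -0.0143  0.2654]
 [ 0.5542 -0.0176  0.2658]
 [ 0.5586 -0.0241  0.2651]
 [ 0.5613 -0.0319  0.2669]
 [ 0.5955 -0.0628  0.2657]
 [ 0.5965 -0.067   0.2656]
 [ 0.5617 -0.0474  0.2654]
 [ 0.5792 -0.0669  0.2665]
 [ 0.5782 -0.068   0.2653]
 [ 0.5619 -0.0578  0.2628]]
```

Call:
move_arm --pt "-0.2 -0.7 -0.9 -0.25 -0.62" --pt "-0.2 -0.7 -0.9 -0.25 -0.62" --pt "-0.2 -0.7 -0.9 -0.25 -0.62" --pt "-0.2 -0.7 -0.9 -0.25 -0.62" --pt "-0.2 -0.7 -0.9 -0.25 -0.62"

```text
time_s: 1.8
tool_pos: [0.2874, 0.2978, 0.3057]
eef_rot: [[-0.97, -0.245, 0.001], [-0.245, 0.97, 0.0], [-0.001, 0.0, -1.0]]
force: [1.6, 0.0, 1.4]
gripper_width: 0.034
grasp_force: 0.0
```

Call:
move_arm --pt "-0.2 0 -0.55 -0.1 0" --pt "-0.2 0 -0.55 -0.1 0" --pt "-0.2 0 -0.55 -0.1 0" --pt "-0.2 0 -0.55 -0.1 0" --pt "-0.2 0 -0.55 -0.1 0"

```text
time_s: 2.3
tool_pos: [0.3408, 0.0828, 0.3463]
eef_rot: [[-0.972, -0.236, 0.002], [-0.236, 0.972, -0.001], [-0.002, -0.001, -1.0]]
force: [0.7, 0.3, 0.3]
gripper_width: 0.0337
grasp_force: 0.0
```

Call:
move_arm --pt "-0.2 0.5 0 0 0" --pt "-0.2 0.5 0 0 0" --pt "-0.2 0.5 0 0 0"

```text
time_s: 2.6
tool_pos: [0.193, 0.0493, 0.3451]
eef_rot: [[-0.971, -0.24, -0.0], [-0.24, 0.971, -0.0], [0.0, -0.0, -1.0]]
force: [0.8, -1.3, 1.9]
gripper_width: 0.0345
grasp_force: 0.0
```

Call:
move_arm --pt "-0.2 0.3 0 0 0" --pt "-0.2 0.3 0 0 0" --pt "-0.2 0.3 0 0 0"

```text
time_s: 2.9
tool_pos: [0.0863, 0.0214, 0.3457]
eef_rot: [[-0.97, -0.243, 0.002], [-0.243, 0.97, -0.002], [-0.001, -0.002, -1.0]]
force: [-0.4, -1.4, -0.1]
gripper_width: 0.0342
grasp_force: 0.0
```

```bash
python3 -c "
from h import *
print(manip.get_state())"
```

```text
{'time_s': 2.9, 'joint_positions': array([-5.45149878e-01, -6.69277281e-01, -5.37835907e-01,  1.70004998e+00,
       -6.65462117e-04, -7.90416537e-01]), 'joint_velocities': array([-1.824676  , -0.53398536, -0.10044481,  0.40904617,  0.00190971,
       -1.780148  ]), 'tau': array([ 9.49645579,  9.02575493, 25.27634561,  0.07264371,  0.24668416,
        1.49093091]), 'tool_pos': array([0.08634751, 0.02144051, 0.34574387]), 'eef_rot': array([[-0.97007197, -0.24281276,  0.00152554],
       [-0.24281521,  0.97007106, -0.00170344],
       [-0.00106626, -0.00202288, -0.99999739]]), 'force': array([-0.3538844 , -1.44983748, -0.06148479]), 'torque': array([-0.14116525,  0.01940697,  0.00876076]), 'grasp_force': 0.0, 'gripper_width': 0.03421510220489338}
```

Call:
move_arm --pt "-0.2 -0.6 0 0 0" --pt "-0.2 -0.6 0 0 0" --pt "-0.2 -0.6 0 0 0" --pt "-0.2 -0.6 0 0 0" --pt "-0.2 -0.6 0 0 0"

```text
time_s: 3.4
tool_pos: [0.3078, 0.0747, 0.3461]
eef_rot: [[-0.971, -0.24, 0.002], [-0.24, 0.971, -0.0], [-0.001, -0.0, -1.0]]
force: [0.4, -0.7, 1.6]
gripper_width: 0.0341
grasp_force: 0.0
```

Call:
move_arm --pt "-0.2 0 0 -1 0" --pt "-0.2 0 0 -1 0" --pt "-0.2 0 0 -1 0" --pt "-0.2 0 0 -1 0" --pt "-0.2 0 0 -1 0"

```text
time_s: 3.9
tool_pos: [0.3064, 0.0741, 0.5942]
eef_rot: [[-0.971, -0.24, 0.009], [-0.24, 0.971, 0.0], [-0.009, -0.002, -1.0]]
force: [-121.0, -4.6, 7.1]
gripper_width: 0.0342
grasp_force: 0.0
```

```bash
python3 -c "
from h import *
print(manip.get_state()['joint_positions'])"
```

```text
[ 3.49121972e-02  3.47963465e-02  5.89233510e-01  2.11613941e+00
  7.03560615e-05 -2.07688219e-01]
```

Call:
move_arm --pt "-0.2 0 0 0.05 0"

```text
time_s: 4.0
tool_pos: [0.3139, 0.0743, 0.5843]
eef_rot: [[-0.97, -0.24, 0.043], [-0.24, 0.971, 0.002], [-0.042, -0.009, -0.999]]
force: [-1.9, 0.3, -0.9]
gripper_width: 0.0339
grasp_force: 0.0
```

```bash
python3 -c "
from h import *
s=manip.get_state()
for k in s: print(k,np.round(s[k],3))"
```

```text
time_s 4.0
joint_positions [ 3.500e-02  2.000e-03  5.200e-01  2.046e+00  0.000e+00 -2.080e-01]
joint_velocities [ 2.00e-03 -3.79e-01 -1.48e+00 -7.16e-01  2.00e-03 -1.00e-03]
tau [-3.9200e-01 -1.4177e+01  2.5401e+01  8.7400e-01 -2.0000e-03 -0.0000e+00]
tool_pos [0.314 0.074 0.584]
eef_rot [[-0.97  -0.24   0.043]
 [-0.24   0.971  0.002]
 [-0.042 -0.009 -0.999]]
force [-1.909  0.289 -0.918]
torque [-0.085  0.184  0.03 ]
grasp_force 0.0
gripper_width 0.034
```

Call:
move_arm --pt "-0.2 0 0 -0.01 0" --pt "-0.2 0 0 -0.02 0" --pt "-0.2 0 0 -0.03 0" --pt "-0.2 0 0 -0.04 0" --pt "-0.2 0 0 -0.05 0"

```text
time_s: 4.5
tool_pos: [0.3055, 0.074, 0.5922]
eef_rot: [[-0.971, -0.24, 0.003], [-0.24, 0.971, 0.0], [-0.003, -0.0, -1.0]]
force: [-1.7, -0.2, -2.7]
gripper_width: 0.0343
grasp_force: 0.0
```

```bash
python3 -c "
from h import *
s=manip.get_state()
for k in s: print(k,np.round(s[k],3))"
```

```text
time_s 4.5
joint_positions [ 0.035  0.035  0.582  2.116  0.    -0.208]
joint_velocities [ 0.001  0.066  0.217  0.006 -0.002 -0.002]
tau [-8.7000e-02 -2.1221e+01  2.0208e+01  8.7400e-01  5.0000e-03 -0.0000e+00]
tool_pos [0.305 0.074 0.592]
eef_rot [[-0.971 -0.24   0.003]
 [-0.24   0.971  0.   ]
 [-0.003 -0.    -1.   ]]
force [-1.691 -0.165 -2.708]
torque [ 0.001  0.1   -0.014]
grasp_force 0.0
gripper_width 0.034
```

Call:
move_arm --pt "-0.2 0 0 -0.02 0" --pt "-0.2 0 0 -0.04 0" --pt "-0.2 0 0 -0.06 0" --pt "-0.2 0 0 -0.08 0" --pt "-0.2 0 0 -0.1 0"

```text
time_s: 5.0
tool_pos: [0.3045, 0.0738, 0.6002]
eef_rot: [[-0.97, -0.24, 0.03], [-0.24, 0.971, 0.001], [-0.03, -0.006, -1.0]]
force: [0.2, 1.1, 0.0]
gripper_width: 0.034
grasp_force: 0.0
```

```bash
python3 -c "
from h import *
s=manip.get_state()
for k in s: print(k,np.round(s[k],3))"
```

```text
time_s 5.0
joint_positions [ 0.034  0.023  0.598  2.115  0.    -0.208]
joint_velocities [-0.002 -0.021  0.036 -0.001  0.002 -0.001]
tau [ 2.0000e-03 -2.1051e+01  1.9869e+01 -2.8200e-01  0.0000e+00  1.0000e-03]
tool_pos [0.305 0.074 0.6  ]
eef_rot [[-0.97  -0.24   0.03 ]
 [-0.24   0.971  0.001]
 [-0.03  -0.006 -1.   ]]
force [0.219 1.057 0.006]
torque [ 0.012  0.023 -0.031]
grasp_force 0.0
gripper_width 0.034
```

Call:
move_arm --pt "-0.2 0.1 0 -0.1 0" --pt "-0.2 0.15 0 -0.2 0" --pt "-0.2 0.2 0 -0.3 0"

```text
time_s: 5.3
tool_pos: [0.2463, 0.0604, 0.6093]
eef_rot: [[-0.968, -0.239, 0.071], [-0.24, 0.971, -0.0], [-0.068, -0.017, -0.998]]
force: [0.8, -0.5, 1.0]
gripper_width: 0.0341
grasp_force: 0.0
```

```bash
python3 -c "
from h import *
s=manip.get_state()
for k in s: print(k,np.round(s[k],3))"
```

```text
time_s 5.3
joint_positions [-0.012 -0.112  0.503  2.115  0.    -0.255]
joint_velocities [-0.085 -0.188 -0.202 -0.011  0.002 -0.083]
tau [ 4.2000e-01 -1.2840e+01  1.9869e+01 -6.1100e-01 -5.0000e-03  5.7000e-02]
tool_pos [0.246 0.06  0.609]
eef_rot [[-0.968 -0.239  0.071]
 [-0.24   0.971 -0.   ]
 [-0.068 -0.017 -0.998]]
force [ 0.751 -0.523  0.97 ]
torque [0.027 0.021 0.041]
grasp_force 0.0
gripper_width 0.034
```

Call:
move_arm --pt "-0.2 0 0 -0.1 0" --pt "-0.2 0 0 -0.2 0" --pt "-0.2 0 0 -0.3 0" --pt "-0.2 0 0 -0.4 0" --pt "-0.2 0 0 -0.5 0"

```text
time_s: 5.8
tool_pos: [0.2526, 0.0644, 0.6203]
eef_rot: [[-0.965, -0.239, 0.106], [-0.24, 0.971, -0.001], [-0.103, -0.027, -0.994]]
force: [-0.4, -0.3, -0.0]
gripper_width: 0.0342
grasp_force: 0.0
```

```bash
python3 -c "
from h import *
s=manip.get_state()
for k in s: print(k,np.round(s[k],3))"
```

```text
time_s 5.8
joint_positions [ 7.000e-03 -1.080e-01  5.430e-01  2.115e+00 -2.000e-03 -2.360e-01]
joint_velocities [0.024 0.017 0.017 0.    0.    0.026]
tau [-1.1100e-01 -1.3957e+01  1.9272e+01 -9.9400e-01 -6.0000e-03 -2.1000e-02]
tool_pos [0.253 0.064 0.62 ]
eef_rot [[-0.965 -0.239  0.106]
 [-0.24   0.971 -0.001]
 [-0.103 -0.027 -0.994]]
force [-0.367 -0.344 -0.042]
torque [-0.038  0.06   0.014]
grasp_force 0.0
gripper_width 0.034
```

```bash
cat > fk.py <<'E'
import numpy as np
D=[(.3773,.081,1.2744,.2275,.5281,.2533),(-.66928,-.53784,1.70005,.08635,.02144,.34574),(.023,.598,2.115,.3045,.0738,.6002),(.002,.520,2.046,.3139,.0743,.5843),(.035,.582,2.116,.3055,.074,.5922),(-.112,.503,2.115,.2463,.0604,.6093),(-.108,.543,2.115,.2526,.0644,.6203)]
def rows(j2,j3,j4):
    p=j2-j3;t=p+j4;s,c=np.sin,np.cos
    return [[0,s(j2),c(j2),c(p),s(p),c(t)],[1,c(j2),-s(j2),-s(p),c(p),-s(t)]]
A=[];b=[]
for a,e,f,x,y,z in D:
    A+=rows(a,e,f); b+=[np.sqrt(x*x+y*y-.063**2),z]
A.append([0,0,0,0,0,1]);b.append(.2)
w=np.ones(len(b));w[-1]=.01
X=np.linalg.lstsq(np.array(A)*w[:,None],np.array(b)*w,rcond=None)[0]
if __name__=="__main__":
    print(X.round(3),(np.array(A)@X-b).round(4))
    for tilt in(0,.4,.7,.8):
        print(tilt)
        for j2,j3 in [(-.8,.5),(-.4,.9),(0,1.2),(0,1),(.4,1.2),(.8,1.2),(1.2,1.2),(1.6,1.2)]:
            j4=np.pi/2-tilt-j2+j3; print(j2,j3,round(j4,2),(np.array(rows(j2,j3,j4))@X).round(3))
E
python3 fk.py
```

```text
[0.256 0.498 0.    0.383 0.073 0.423] [-1.000e-04 -0.000e+00  0.000e+00  0.000e+00  0.000e+00  2.000e-04
  1.000e-04 -1.000e-04  1.000e-04 -2.000e-04  1.000e-04  0.000e+00
 -3.000e-04  2.000e-04  2.231e-01]
0
-0.8 0.5 2.87 [-0.324  0.569]
-0.4 0.9 2.87 [-0.161  0.681]
0 1.2 2.77 [0.071 0.715]
0 1 2.57 [0.146 0.693]
0.4 1.2 2.37 [0.409 0.617]
0.8 1.2 1.97 [0.682 0.396]
1.2 1.2 1.57 [0.847 0.086]
1.6 1.2 1.17 [ 0.879 -0.264]
0.4
-0.8 0.5 2.47 [-0.16   0.602]
-0.4 0.9 2.47 [0.004 0.714]
0 1.2 2.37 [0.236 0.748]
0 1 2.17 [0.311 0.726]
0.4 1.2 1.97 [0.574 0.651]
0.8 1.2 1.57 [0.847 0.429]
1.2 1.2 1.17 [1.012 0.119]
1.6 1.2 0.77 [ 1.044 -0.231]
0.7
-0.8 0.5 2.17 [-0.052  0.668]
-0.4 0.9 2.17 [0.112 0.78 ]
0 1.2 2.07 [0.344 0.814]
0 1 1.87 [0.419 0.792]
0.4 1.2 1.67 [0.682 0.717]
0.8 1.2 1.27 [0.955 0.495]
1.2 1.2 0.87 [1.12  0.185]
1.6 1.2 0.47 [ 1.152 -0.165]
0.8
-0.8 0.5 2.07 [-0.021  0.697]
-0.4 0.9 2.07 [0.142 0.809]
0 1.2 1.97 [0.375 0.843]
0 1 1.77 [0.45  0.821]
0.4 1.2 1.57 [0.713 0.745]
0.8 1.2 1.17 [0.986 0.524]
1.2 1.2 0.77 [1.151 0.214]
1.6 1.2 0.37 [ 1.183 -0.136]
```

```bash
cat > ik.py <<'E'
import numpy as np
yaw=.2418; O=np.array([.517,.147,0]); X=np.array([np.cos(yaw),np.sin(yaw),0]);Y=np.array([-np.sin(yaw),np.cos(yaw),0]);Z=np.array([0,0,1.])
a,b=.498,np.hypot(.383,.073)
def j3(t,y,zz):
    zt=np.sin(t)*X-np.cos(t)*Z
    P=O+Y*y+Z*zz-.003*zt
    w=P-.423*zt; r=np.sqrt(w[0]**2+w[1]**2-.063**2); d=np.hypot(r,w[2]-.256)
    c=np.arccos((a*a+b*b-d*d)/(2*a*b)); return c-np.pi/2-np.arctan2(.073,.383)
for t in(.5,.6,.65,.7,.75):
  print(t,[[round(j3(t,y,z),3) for z in (.156,.167,.180)] for y in(-.2,-.09,.085,.19)])
E
python3 ik.py
```

```text
0.5 [[np.float64(-0.686), np.float64(-0.668), np.float64(-0.646)], [np.float64(-0.769), np.float64(-0.75), np.float64(-0.728)], [np.float64(-0.752), np.float64(-0.733), np.float64(-0.71)], [np.float64(-0.654), np.float64(-0.637), np.float64(-0.615)]]
0.6 [[np.float64(-0.79), np.float64(-0.773), np.float64(-0.751)], [np.float64(-0.88), np.float64(-0.861), np.float64(-0.838)], [np.float64(-0.861), np.float64(-0.842), np.float64(-0.82)], [np.float64(-0.757), np.float64(-0.74), np.float64(-0.719)]]
0.65 [[np.float64(-0.841), np.float64(-0.824), np.float64(-0.803)], [np.float64(-0.935), np.float64(-0.916), np.float64(-0.893)], [np.float64(-0.915), np.float64(-0.897), np.float64(-0.874)], [np.float64(-0.807), np.float64(-0.79), np.float64(-0.769)]]
0.7 [[np.float64(-0.892), np.float64(-0.875), np.float64(-0.854)], [np.float64(-0.99), np.float64(-0.971), np.float64(-0.948)], [np.float64(-0.969), np.float64(-0.95), np.float64(-0.928)], [np.float64(-0.856), np.float64(-0.839), np.float64(-0.819)]]
0.75 [[np.float64(-0.941), np.float64(-0.924), np.float64(-0.904)], [np.float64(-1.044), np.float64(-1.026), np.float64(-1.003)], [np.float64(-1.022), np.float64(-1.004), np.float64(-0.982)], [np.float64(-0.903), np.float64(-0.887), np.float64(-0.867)]]
```

Call:
move_arm --pt "-0.2 0 0 -0.3 0"

```text
time_s: 5.9
tool_pos: [0.2523, 0.0657, 0.6292]
eef_rot: [[-0.962, -0.237, 0.137], [-0.24, 0.971, -0.002], [-0.132, -0.035, -0.991]]
force: [0.2, 0.6, -0.1]
gripper_width: 0.0344
grasp_force: 0.0
```

Call:
move_arm --pt "-0.2 0 0 -0.3 0"

```text
time_s: 6.0
tool_pos: [0.2494, 0.0672, 0.6404]
eef_rot: [[-0.956, -0.236, 0.174], [-0.24, 0.971, -0.003], [-0.168, -0.044, -0.985]]
force: [-0.5, 0.6, -0.3]
gripper_width: 0.034
grasp_force: 0.0
```

Call:
move_arm --pt "-0.2 -0.05 0 -0.3 0"

```text
time_s: 6.1
tool_pos: [0.2524, 0.0705, 0.6523]
eef_rot: [[-0.949, -0.234, 0.21], [-0.24, 0.971, -0.002], [-0.204, -0.053, -0.978]]
force: [-0.3, 0.7, -0.4]
gripper_width: 0.0341
grasp_force: 0.0
```

Call:
move_arm --pt "-0.2 -0.05 0 -0.3 0"

```text
time_s: 6.2
tool_pos: [0.2552, 0.0737, 0.6631]
eef_rot: [[-0.942, -0.233, 0.243], [-0.24, 0.971, -0.001], [-0.236, -0.06, -0.97]]
force: [0.9, -0.1, -0.2]
gripper_width: 0.0341
grasp_force: 0.0
```

Call:
move_arm --pt "-0.2 0 0.12 -0.2 0"

```text
time_s: 6.3
tool_pos: [0.2448, 0.0975, 0.6702]
eef_rot: [[-0.936, -0.225, 0.27], [-0.233, 0.972, 0.001], [-0.262, -0.062, -0.963]]
force: [1.8, 0.9, -0.9]
gripper_width: 0.034
grasp_force: 0.0
```

Call:
move_arm --pt "-0.2 0 0.12 -0.2 0"

```text
time_s: 6.4
tool_pos: [0.2308, 0.1225, 0.6775]
eef_rot: [[-0.927, -0.229, 0.296], [-0.236, 0.972, 0.013], [-0.291, -0.058, -0.955]]
force: [0.2, 0.2, 0.0]
gripper_width: 0.0345
grasp_force: 0.0
```

Call:
move_arm --pt "-0.2 0 0.05 -0.3 0"

```text
time_s: 6.5
tool_pos: [0.2204, 0.1298, 0.6861]
eef_rot: [[-0.916, -0.237, 0.325], [-0.242, 0.97, 0.027], [-0.321, -0.053, -0.945]]
force: [-0.2, 0.1, -1.0]
gripper_width: 0.0342
grasp_force: 0.0
```

Call:
move_arm --pt "-0.2 -0.08 0.0 -0.3 0"

```text
time_s: 6.6
tool_pos: [0.2222, 0.1298, 0.6984]
eef_rot: [[-0.903, -0.24, 0.357], [-0.242, 0.969, 0.041], [-0.356, -0.05, -0.933]]
force: [0.6, 0.3, 0.5]
gripper_width: 0.0341
grasp_force: 0.0
```

```bash
python3 -c "
from h import *
s=manip.get_state()
for k in s: print(k,np.round(s[k],3))"
```

```text
time_s 6.6
joint_positions [ 0.394 -0.15   0.749  2.115 -0.1    0.124]
joint_velocities [-0.073  0.026  0.366 -0.002  0.007 -0.093]
tau [ 1.059 -7.978 14.85  -3.236 -0.3    0.258]
tool_pos [0.222 0.13  0.698]
eef_rot [[-0.903 -0.24   0.357]
 [-0.242  0.969  0.041]
 [-0.356 -0.05  -0.933]]
force [0.616 0.349 0.507]
torque [ 0.001  0.286 -0.003]
grasp_force 0.0
gripper_width 0.034
```

Call:
move_arm --pt "-0.2 -0.08 0.03 -0.3 0"

```text
time_s: 6.7
tool_pos: [0.2234, 0.1335, 0.7093]
eef_rot: [[-0.891, -0.239, 0.386], [-0.237, 0.97, 0.052], [-0.387, -0.045, -0.921]]
force: [1.7, -1.0, 0.5]
gripper_width: 0.0341
grasp_force: 0.0
```

Call:
move_arm --pt "-0.2 -0.08 0.03 -0.3 0"

```text
time_s: 6.8
tool_pos: [0.2224, 0.1369, 0.7202]
eef_rot: [[-0.878, -0.24, 0.415], [-0.235, 0.97, 0.065], [-0.418, -0.04, -0.908]]
force: [0.2, 0.1, 0.6]
gripper_width: 0.0341
grasp_force: 0.0
```

Call:
move_arm --pt "-0.2 -0.1 0.03 -0.3 0"

```text
time_s: 6.9
tool_pos: [0.2224, 0.1399, 0.7317]
eef_rot: [[-0.863, -0.243, 0.443], [-0.232, 0.969, 0.08], [-0.449, -0.034, -0.893]]
force: [0.5, 0.2, -0.4]
gripper_width: 0.0339
grasp_force: 0.0
```

Call:
move_arm --pt "-0.2 -0.1 0.03 -0.3 0"

```text
time_s: 7.0
tool_pos: [0.2215, 0.1422, 0.743]
eef_rot: [[-0.847, -0.246, 0.471], [-0.229, 0.969, 0.094], [-0.479, -0.028, -0.877]]
force: [0.1, 0.5, -0.6]
gripper_width: 0.0347
grasp_force: 0.0
```

Call:
move_arm --pt "-0.2 -0.1 0.03 -0.3 0"

```text
time_s: 7.1
tool_pos: [0.2191, 0.1435, 0.7542]
eef_rot: [[-0.831, -0.25, 0.498], [-0.226, 0.968, 0.109], [-0.509, -0.021, -0.861]]
force: [0.7, 0.5, 0.3]
gripper_width: 0.0343
grasp_force: 0.0
```

Call:
move_arm --pt "-0.2 -0.1 0.03 -0.3 0"

```text
time_s: 7.2
tool_pos: [0.2154, 0.1438, 0.7653]
eef_rot: [[-0.813, -0.254, 0.524], [-0.222, 0.967, 0.125], [-0.538, -0.015, -0.843]]
force: [0.1, -0.7, 0.7]
gripper_width: 0.0343
grasp_force: 0.0
```

Call:
move_arm --pt "-0.2 -0.1 -0.03 -0.3 0"

```text
time_s: 7.3
tool_pos: [0.2122, 0.1363, 0.7765]
eef_rot: [[-0.795, -0.259, 0.549], [-0.22, 0.966, 0.138], [-0.566, -0.011, -0.824]]
force: [1.2, -1.0, -0.3]
gripper_width: 0.0341
grasp_force: 0.0
```

Call:
move_arm --pt "-0.2 -0.1 -0.05 -0.3 0"

```text
time_s: 7.4
tool_pos: [0.2075, 0.1271, 0.7875]
eef_rot: [[-0.775, -0.26, 0.576], [-0.214, 0.966, 0.147], [-0.595, -0.01, -0.804]]
force: [0.5, -0.1, 0.0]
gripper_width: 0.0341
grasp_force: 0.0
```

Call:
move_arm --pt "-0.2 0 0 0 0"

```text
time_s: 7.5
tool_pos: [0.2063, 0.1257, 0.7886]
eef_rot: [[-0.774, -0.255, 0.58], [-0.21, 0.967, 0.146], [-0.598, -0.009, -0.801]]
force: [-0.7, 0.0, 0.3]
gripper_width: 0.0343
grasp_force: 0.0
```

```bash
python3 -c "
from h import *
s=manip.get_state()
for k in s: print(k,np.round(s[k],4))"
```

```text
time_s 7.5
joint_positions [ 0.3796 -0.1881  0.9934  2.1155 -0.0796  0.0924]
joint_velocities [ 0.0273  0.0291 -0.047  -0.0079 -0.0152  0.0401]
tau [-0.6134  0.534  10.5708 -5.8446 -0.1121 -0.262 ]
tool_pos [0.2063 0.1257 0.7886]
eef_rot [[-0.7736 -0.2551  0.58  ]
 [-0.2096  0.9669  0.1457]
 [-0.598  -0.0088 -0.8015]]
force [-0.7349  0.004   0.2953]
torque [-0.123   0.4789  0.0037]
grasp_force 0.0
gripper_width 0.0343
```

```bash
cat >> h.py <<'E'
yaw=.2418; O=np.array([.517,.147,0])
def axes(): return np.array([np.cos(yaw),np.sin(yaw),0]),np.array([-np.sin(yaw),np.cos(yaw),0])
def rackc(P): X,Y=axes(); P=np.atleast_2d(P)-O; return np.stack([P@X,P@Y,P[:,2]],1)
def world(x,y,z): X,Y=axes(); return O+x*X+y*Y+np.array([0,0,z])
def shift(x,y,z,back=0):
    """tool-axis shift in move units to bring grasp point to rack (x,y,z), backed off along tool z"""
    s=manip.get_state(); R=s["eef_rot"]; t=world(x,y,z)-(.003+back)*R[:,2]
    return (R.T@(t-s["tool_pos"])/.4).round(3)
def joints(P,R):
    a,B,B2,h,L=.498,.383,.073,.256,.423
    w=P-L*R[:,2]; r=np.sqrt(w[0]**2+w[1]**2-.063**2); b=np.hypot(B,B2); zz=w[2]-h; d=np.hypot(r,zz)
    c=np.arccos((a*a+b*b-d*d)/(2*a*b)); j3=c-np.pi/2-np.arctan2(B2,B)
    j2=np.arctan2(r,zz)-np.arccos((a*a+d*d-b*b)/(2*a*d))
    t=np.arcsin(-R[2,2]); t=np.pi/2-np.arccos(-R[2,2]); return np.round([j2,j3,t-j2+j3],3)
E
python3 - <<'E'
from h import *
q=np.load("rail.npy"); r=rackc(q)
for lo,hi in((.04,.2),(-.19,-.04),(-.2,.21)):
    m=(abs(r[:,0])<.012)&(r[:,1]>lo)&(r[:,1]<hi); s=r[m]; p=np.polyfit(s[:,1],s[:,0],1)
    for _ in range(4):
        e=s[:,0]-np.polyval(p,s[:,1]); k=abs(e)<.004; p=np.polyfit(s[k,1],s[k,0],1)
    print(lo,len(s),k.sum(),p, np.median(s[:,2]), r[:,1].min(), r[:,1].max())
m=(abs(r[:,0])<.02);print(np.sort(r[m,1])[::60].round(3))
st=manip.get_state();R=st["eef_rot"];p0=st["tool_pos"]
p1=world(0,.085,.160)-.083*R[:,2]
print(p1,shift(0,.085,.16,.08))
for f in np.linspace(0,1,9): print(f,joints(p0+f*(p1-p0),R))
E
```

```text
0.04 183 174 [ 0.0012839  -0.00288088] 0.26465670608002956 -0.23208873800122376 0.23506995546452608
-0.19 269 255 [ 5.42453853e-05 -2.70348320e-03] 0.2649946254984604 -0.23208873800122376 0.23506995546452608
-0.2 481 458 [-5.52770980e-05 -2.74392836e-03] 0.2648831005252814 -0.23208873800122376 0.23506995546452608
[-0.228 -0.21  -0.17  -0.141 -0.109 -0.071  0.038  0.081  0.141  0.191]
[0.44850431 0.21743157 0.22652071] [0.324 0.08  1.511]
0.0 [-0.117  1.008  2.055]
0.125 [-0.334  0.491  1.755]
0.25 [-0.432  0.177  1.539]
0.375 [-0.481 -0.072  1.339]
0.5 [-0.496 -0.282  1.143]
0.625 [-0.478 -0.465  0.943]
0.75 [-0.425 -0.623  0.732]
0.875 [-0.333 -0.757  0.506]
1.0 [-0.199 -0.863  0.265]
```

Call:
move_arm --pt "-0.2 0.21 0.05 1.0 0" --pt "-0.2 0.21 0.05 1.0 0" --pt "-0.2 0.21 0.05 1.0 0" --pt "-0.2 0.21 0.05 1.0 0" --pt "-0.2 0.21 0.05 1.0 0"

```text
time_s: 8.0
tool_pos: [0.2929, 0.1589, 0.5896]
eef_rot: [[-0.778, -0.257, 0.573], [-0.213, 0.966, 0.145], [-0.591, -0.01, -0.807]]
force: [0.7, -0.8, 0.4]
gripper_width: 0.034
grasp_force: 0.0
```

Call:
move_arm --pt "-0.2 0.15 0.04 0.6 0" --pt "-0.2 0.15 0.04 0.6 0" --pt "-0.2 0.15 0.04 0.6 0" --pt "-0.2 0.15 0.04 0.6 0"

```text
time_s: 8.4
tool_pos: [0.3626, 0.1891, 0.4047]
eef_rot: [[-0.778, -0.257, 0.573], [-0.213, 0.966, 0.144], [-0.591, -0.01, -0.807]]
force: [1.4, 1.0, -0.0]
gripper_width: 0.034
grasp_force: 0.0
```

```bash
python3 -c "
from h import *
s=manip.get_state(); R=s['eef_rot']
print(s['time_s'],s['tool_pos'],R,rackc(s['tool_pos']),shift(0,.085,.16,.08),joints(s['tool_pos'],R),s['joint_positions'])"
```

```text
8.4 [0.36260929 0.18908806 0.40465839] [[-0.77826296 -0.25722504  0.57283684]
 [-0.21305697  0.96630354  0.14444447]
 [-0.590689   -0.00963111 -0.80684184]] [[-0.13982125  0.07783261  0.40465839]] [0.079 0.017 0.493] [-0.465 -0.538  0.866] [ 0.38174837 -0.48155389 -0.54467532  0.87999916 -0.07944362  0.09264107]
```

Call:
move_arm --pt "-0.2 0.08 0.017 0.49 0.017" --pt "-0.2 0.08 0.017 0.49 0.017" --pt "-0.2 0.08 0.017 0.49 0.017" --pt "-0.2 0.08 0.017 0.49 0.017" --pt "-0.2 0.08 0.017 0.49 0.017"

```text
time_s: 8.9
tool_pos: [0.4448, 0.2156, 0.221]
eef_rot: [[-0.791, -0.243, 0.562], [-0.199, 0.97, 0.14], [-0.579, -0.001, -0.815]]
force: [-1.2, -0.8, -1.0]
gripper_width: 0.0342
grasp_force: 0.0
```

```bash
python3 - <<'E'
from h import *
s=manip.get_state(); R=s['eef_rot']
C=cal("wrist"); im,d=imaging.get_image("wrist"); cv2.imwrite("pics/c.png",im)
for r in models.trace("wrist","turner")[:3]:
    P=rackc(cloud("wrist",d,r["pixels"])); q=P[(P[:,2]>.145)&(P[:,2]<.21)&(abs(P[:,0])<.03)]
    print(r["p"],r["centre"],len(P),len(q),q.mean(0),q.std(0))
print(s['time_s'],R.round(3),rackc(s['tool_pos']),shift(-.003,.085,.156,0),s['joint_positions'].round(3))
E
```

```text
0.85 [283.4, 291.5] 646 0 [nan nan nan] [nan nan nan]
0.77 [225.0, 231.3] 1265 0 [nan nan nan] [nan nan nan]
0.62 [267.3, 247.3] 4039 1587 [-0.00513244  0.09072103  0.18273529] [0.00344021 0.00361385 0.0181808 ]
8.9 [[-0.791 -0.243  0.562]
 [-0.199  0.97   0.14 ]
 [-0.579 -0.001 -0.815]] [[-0.05364413  0.08392402  0.22101628]] [0.008 0.001 0.209] [ 0.363 -0.204 -0.865  0.295 -0.069  0.096]<stdin>:6: RuntimeWarning: Mean of empty slice.
  ret = um.true_divide(
  ret = _var(a, axis=axis, dtype=dtype, out=out, ddof=ddof,
  arrmean = um.true_divide(arrmean, div, out=arrmean,
  ret = um.true_divide(
```

View pics/c.png

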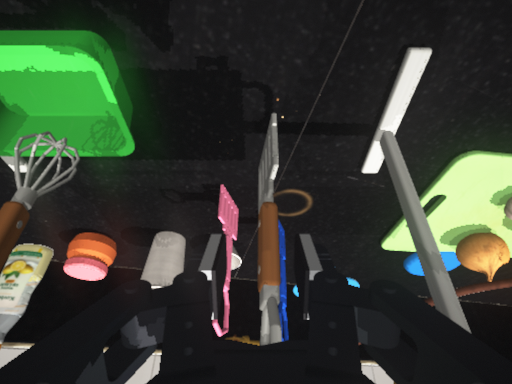

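Call:
move_arm --pt "-0.2 0.008 0.007 0.1 0" --pt "-0.2 0.008 0.007 0.17 0" --pt "-0.2 0.008 0.007 0.209 0" --pt "-0.2 0.008 0.007 0.209 0" --pt "-1 0.008 0.007 0.209 0" --squeeze 40

```text
time_s: 9.5
tool_pos: [0.4943, 0.2314, 0.1635]
eef_rot: [[-0.781, -0.244, 0.576], [-0.195, 0.97, 0.145], [-0.594, 0.001, -0.805]]
force: [-0.2, 0.5, 0.6]
gripper_width: 0.0212
grasp_force: 0.0
```

Call:
move_arm --pt "-1 0 0 0 0" --pt "-1 0 0 0 0" --pt "-1 0 0 0 0"

```text
time_s: 9.8
tool_pos: [0.4946, 0.2316, 0.1635]
eef_rot: [[-0.78, -0.244, 0.577], [-0.195, 0.97, 0.146], [-0.595, 0.001, -0.804]]
force: [-1.7, 1.1, 5.1]
gripper_width: 0.0115
grasp_force: 43.7
```

```bash
python3 - <<'E'
from h import *
s=manip.get_state(); R=s['eef_rot']
g=rackc(s['tool_pos']+.003*R[:,2])[0]
print(s['time_s'],R.round(3),g,s['joint_positions'].round(3),s['gripper_width'],s['grasp_force'])
X,Y=axes()
for n,v in dict(X=X,Y=Y,Z=[0,0,1]).items(): print(n,"100mm:",(R.T@np.array(v)*.1/.4).round(3))
E
```

```text
9.8 [[-0.78  -0.244  0.577]
 [-0.195  0.97   0.146]
 [-0.595  0.001 -0.804]] [0.00030468 0.08753384 0.1610388 ] [ 0.356 -0.016 -0.9    0.052 -0.064  0.089] 0.011460180988657424 43.7214732170105
X 100mm: [-0.201 -0.001  0.149]
Y 100mm: [-0.001  0.25   0.001]
Z 100mm: [-0.149  0.    -0.201]
```

Call:
move_arm --pt "-1 -0.008 0 -0.01 0" --pt "-1 -0.008 0.08 -0.01 0" --pt "-1 -0.008 0.16 -0.01 0" --pt "-1 -0.008 0.24 -0.01 0" --pt "-1 -0.008 0.24 -0.01 0"

```text
time_s: 10.3
tool_pos: [0.4692, 0.3269, 0.1661]
eef_rot: [[-0.782, -0.248, 0.572], [-0.199, 0.969, 0.147], [-0.591, 0.001, -0.807]]
force: [0.9, 0.6, -1.2]
gripper_width: 0.0114
grasp_force: 42.8
```

Call:
move_arm --pt "-1 0.004 0 0.005 0" --pt "-1 0.008 0 0.011 0" --pt "-1 0.008 0 0.011 0"

```text
time_s: 10.6
tool_pos: [0.4725, 0.3243, 0.1633]
eef_rot: [[-0.78, -0.242, 0.578], [-0.193, 0.97, 0.146], [-0.596, 0.002, -0.803]]
force: [-3.0, 0.9, 6.8]
gripper_width: 0.0112
grasp_force: 44.1
```

```bash
python3 - <<'E'
from h import *
s=manip.get_state(); R=s['eef_rot']
g=rackc(s['tool_pos']+.003*R[:,2])[0]
print(s['time_s'],g,s['joint_positions'].round(3),s['gripper_width'],s['grasp_force'],s['force'])
C=cal("wrist"); im,d=imaging.get_image("wrist"); cv2.imwrite("pics/d.png",im)
E
```

```text
10.6 [0.00101985 0.18278012 0.16086478] [ 0.593  0.062 -0.815  0.085 -0.203  0.285] 0.01123566395351407 44.083319306373596 [-3.04304775  0.94128192  6.78964693]
```

Call:
move_arm --pt "-0.3 -0.001 0 -0.002 0" --pt "-0.3 -0.001 0 -0.002 0" --pt "-0.3 -0.001 0 -0.002 0" --pt "-0.3 -0.001 0 -0.1 0" --pt "-0.3 -0.001 0 -0.21 0"

```text
time_s: 11.15
tool_pos: [0.4211, 0.3103, 0.2266]
eef_rot: [[-0.785, -0.242, 0.57], [-0.197, 0.97, 0.141], [-0.587, -0.002, -0.81]]
force: [0.3, 1.3, 0.1]
gripper_width: 0.0299
grasp_force: 0.0
```

```bash
python3 - <<'E'
from h import *
s=manip.get_state(); R=s['eef_rot']
print(s['time_s'],rackc(s['tool_pos'])[0],R.round(3),s['gripper_width'],s['force'])
print(shift(-.003,-.092,.158,.085))
p0=s['tool_pos'];p1=world(-.003,-.092,.158)-.085*R[:,2]
for f in (0,.5,1): print(joints(p0+f*(p1-p0),R))
im,d=imaging.get_image("scene"); 
for l in ("turner","whisk","skimmer"):
  for r in models.trace("scene",l)[:2]:
    P=rackc(cloud("scene",d,r["pixels"])); q=P[(P[:,2]>.145)&(P[:,2]<.21)&(abs(P[:,0])<.03)]
    if len(q): print(l,r["p"],np.round(r["centre"]),len(q),q.mean(0),q.std(0))
cv2.imwrite("pics/e.png",im)
E
```

```text
11.15 [-0.05396067  0.18151545  0.22664697] [[-0.785 -0.242  0.57 ]
 [-0.197  0.97   0.141]
 [-0.587 -0.002 -0.81 ]] 0.029904822544813924 [0.30041131 1.25251493 0.05171527]
[-0.    -0.684 -0.006]
[-0.084 -0.762  0.266]
[-0.232 -0.876  0.3  ]
[-0.225 -0.871  0.298]
turner 0.97 [181. 201.] 154 [-0.00457785  0.17814002  0.17969304] [0.00557327 0.00292188 0.01828545]
whisk 0.61 [266. 247.] 169 [-0.00502216 -0.09208313  0.181337  ] [0.005468   0.00336411 0.01827338]
skimmer 0.67 [312. 269.] 153 [-0.00671006 -0.19900356  0.1821025 ] [0.00482095 0.00347722 0.01759265]
```

Call:
move_arm --pt "-0.2 0 -0.678 -0.006 0" --pt "-0.2 0 -0.678 -0.006 0" --pt "-0.2 0 -0.678 -0.006 0" --pt "-0.2 0 -0.678 -0.006 0" --pt "-0.2 0 -0.678 -0.006 0"

```text
time_s: 11.85
tool_pos: [0.4815, 0.0671, 0.2288]
eef_rot: [[-0.783, -0.243, 0.572], [-0.196, 0.97, 0.144], [-0.59, 0.001, -0.807]]
force: [1.3, 0.3, 0.5]
gripper_width: 0.0345
grasp_force: 0.0
```

Call:
move_arm --pt "-0.2 0 -0.06 0 0" --pt "-0.2 0 -0.06 0 0"

```text
time_s: 12.05
tool_pos: [0.4886, 0.0419, 0.229]
eef_rot: [[-0.785, -0.236, 0.573], [-0.19, 0.972, 0.14], [-0.59, 0.001, -0.808]]
force: [-0.0, -0.3, -0.1]
gripper_width: 0.0343
grasp_force: 0.0
```

```bash
python3 - <<'E'
from h import *
s=manip.get_state(); R=s['eef_rot']
print(s['time_s'],rackc(s['tool_pos'])[0],R.round(3),s['gripper_width'],s['force'])
im,d=imaging.get_image("wrist"); cv2.imwrite("pics/f.png",im)
for r in models.trace("wrist","whisk")[:2]:
    P=rackc(cloud("wrist",d,r["pixels"])); q=P[(P[:,2]>.145)&(P[:,2]<.21)&(abs(P[:,0])<.03)]
    if len(q): print(r["p"],np.round(r["centre"]),len(q),q.mean(0),q.std(0))
print(shift(-.003,-.0895,.156,0))
E
```

```text
12.05 [-0.05269284 -0.09522519  0.22898171] [[-0.785 -0.236  0.573]
 [-0.19   0.972  0.14 ]
 [-0.59   0.001 -0.808]] 0.034330158774913445 [-0.03575707 -0.30387657 -0.14321848]
0.9 [270. 230.] 1731 [-0.00745371 -0.08494604  0.18205232] [0.00359916 0.00388526 0.0179637 ]
[0.006 0.005 0.213]
```

View pics/f.png

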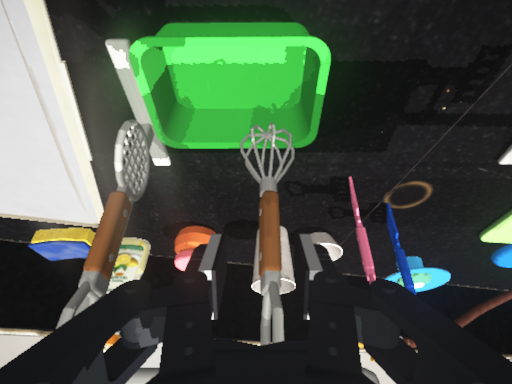

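Call:
move_arm --pt "-0.2 0.006 0.008 0.1 0" --pt "-0.2 0.006 0.008 0.17 0" --pt "-0.2 0.006 0.008 0.213 0" --pt "-0.2 0.006 0.008 0.213 0" --pt "-1 0.006 0.008 0.213 0" --squeeze 40

```text
time_s: 12.65
tool_pos: [0.533, 0.0623, 0.1593]
eef_rot: [[-0.783, -0.246, 0.571], [-0.198, 0.969, 0.146], [-0.59, 0.002, -0.808]]
force: [0.2, -0.3, -0.3]
gripper_width: 0.0209
grasp_force: 0.0
```

Call:
move_arm --pt "-1 0 0 0 0" --pt "-1 0 0 0 0" --pt "-1 0 0 0 0"

```text
time_s: 12.95
tool_pos: [0.534, 0.0608, 0.1609]
eef_rot: [[-0.782, -0.243, 0.574], [-0.196, 0.97, 0.144], [-0.592, 0.0, -0.806]]
force: [0.3, -0.3, -2.2]
gripper_width: 0.0112
grasp_force: 42.4
```

```bash
cat > st.py <<'E'
from h import *
s=manip.get_state(); R=s['eef_rot']
print(s['time_s'],"grasp",rackc(s['tool_pos']+.003*R[:,2])[0].round(4),s['joint_positions'].round(3),s['gripper_width'].round(4),s['grasp_force'],s['force'].round(1))
X,Y=axes()
for n,v in dict(X=X,Y=Y,Z=[0,0,1]).items(): print(n,"100mm:",(R.T@np.array(v)*.1/.4).round(4))
E
python3 st.py
```

```text
Traceback (most recent call last):
  File "st.py", line 3, in <module>
    print(s['time_s'],"grasp",rackc(s['tool_pos']+.003*R[:,2])[0].round(4),s['joint_positions'].round(3),s['gripper_width'].round(4),s['grasp_force'],s['force'].round(1))
                                                                                                         ^^^^^^^^^^^^^^^^^^^^^^^^
AttributeError: 'float' object has no attribute 'round'
```

Call:
move_arm --pt "-1 -0.01 0 -0.015 0" --pt "-1 -0.02 0 -0.03 0" --pt "-1 -0.03 0 -0.045 0" --pt "-1 -0.033 0 -0.053 0" --pt "-1 -0.033 0 -0.053 0"

```text
time_s: 13.45
tool_pos: [0.5329, 0.0602, 0.1865]
eef_rot: [[-0.781, -0.243, 0.575], [-0.196, 0.97, 0.144], [-0.593, -0.0, -0.805]]
force: [0.5, -1.0, -1.3]
gripper_width: 0.0114
grasp_force: 42.5
```

```bash
sed -i "s/s\['gripper_width'\].round(4)/s['gripper_width']/" st.py; python3 st.py
```

```text
13.45 grasp [-0.0036 -0.0881  0.1841] [-0.122 -0.074 -0.871  0.172  0.215 -0.301] 0.011418813990213439 42.48317912220955 [ 0.5 -1.  -1.3]
X 100mm: [-0.2013 -0.001   0.1482]
Y 100mm: [-0.0008  0.25    0.0005]
Z 100mm: [-0.1482 -0.     -0.2013]
```

Call:
move_arm --pt "-1 0 0.04 0 0" --pt "-1 0 0.09 0 0" --pt "-1 0 0.14 0 0" --pt "-1 0 0.19 0 0" --pt "-1 0 0.24 0 0"

```text
time_s: 13.95
tool_pos: [0.5084, 0.1542, 0.1849]
eef_rot: [[-0.783, -0.243, 0.573], [-0.196, 0.97, 0.144], [-0.591, 0.001, -0.807]]
force: [-0.3, 0.2, -0.9]
gripper_width: 0.0112
grasp_force: 42.6
```

```bash
python3 st.py; python3 -c "
from h import *
im,d=imaging.get_image('scene'); a=im[120:320,130:380]; cv2.imwrite('pics/g.png',cv2.resize(a,(750,600)))
im,d=imaging.get_image('wrist'); cv2.imwrite('pics/g2.png',im)"
```

```text
13.95 grasp [-0.0049  0.009   0.1825] [ 0.141 -0.089 -0.895  0.136  0.063 -0.084] 0.011241304957663066 42.587862610816956 [-0.3  0.2 -0.9]
X 100mm: [-0.2017 -0.001   0.1477]
Y 100mm: [-0.0007  0.25    0.0007]
Z 100mm: [-1.477e-01  2.000e-04 -2.017e-01]
```

View pics/g.png

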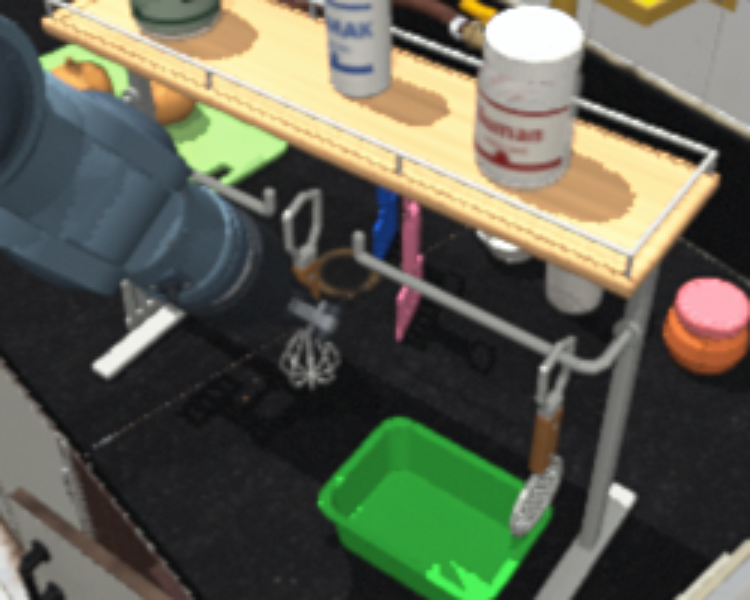

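The whisk is in the gap, upright, its eye at (300,220) between the stops at (270,200) and (358,245). Carrying on.

Call:
move_arm --pt "-1 -0.003 0.06 -0.004 0" --pt "-1 -0.003 0.12 -0.004 0" --pt "-1 -0.003 0.18 -0.004 0" --pt "-1 -0.003 0.24 -0.004 0" --pt "-1 -0.003 0.295 -0.004 0"

```text
time_s: 14.55
tool_pos: [0.4801, 0.2682, 0.1871]
eef_rot: [[-0.782, -0.243, 0.573], [-0.196, 0.97, 0.144], [-0.591, 0.0, -0.807]]
force: [0.5, -0.0, 0.2]
gripper_width: 0.0115
grasp_force: 42.6
```

Call:
move_arm --pt "-1 0 0 0 0" --pt "-1 0 0 0 0"

```text
time_s: 14.75
tool_pos: [0.4803, 0.2676, 0.187]
eef_rot: [[-0.782, -0.244, 0.573], [-0.197, 0.97, 0.144], [-0.591, -0.0, -0.807]]
force: [-0.7, 0.4, -0.5]
gripper_width: 0.0114
grasp_force: 42.5
```

```bash
python3 st.py
```

```text
14.75 grasp [-0.005   0.1258  0.1846] [ 0.459 -0.035 -0.837  0.148 -0.125  0.172] 0.01144936484424004 42.51539871096611 [-0.7  0.4 -0.5]
X 100mm: [-0.2017 -0.001   0.1477]
Y 100mm: [-0.0009  0.25    0.0006]
Z 100mm: [-0.1477 -0.     -0.2017]
```

Call:
move_arm --pt "-1 0.01 0 0.02 0" --pt "-1 0.02 0 0.04 0" --pt "-1 0.027 0 0.057 0" --pt "-1 0.027 0 0.057 0"

```text
time_s: 15.15
tool_pos: [0.4849, 0.2683, 0.1613]
eef_rot: [[-0.783, -0.242, 0.573], [-0.195, 0.97, 0.143], [-0.59, 0.0, -0.807]]
force: [0.1, -0.6, 0.1]
gripper_width: 0.0118
grasp_force: 42.8
```

```bash
python3 st.py
```

```text
15.15 grasp [-0.0003  0.1254  0.1588] [ 0.455  0.014 -0.871  0.064 -0.124  0.171] 0.011786492977150538 42.775610983371735 [ 0.1 -0.6  0.1]
X 100mm: [-0.2018 -0.0007  0.1476]
Y 100mm: [-0.0005  0.25    0.0004]
Z 100mm: [-0.1476  0.     -0.2018]
```

Just above hung height; release and back off gently.

Call:
move_arm --pt "-0.45 0 0 0 0" --pt "-0.45 0 0 0 0" --pt "-0.45 0 0 0 0" --pt "-0.45 0 0 -0.08 0" --pt "-0.45 0 0 -0.2 0"

```text
time_s: 15.65
tool_pos: [0.4378, 0.2568, 0.2254]
eef_rot: [[-0.785, -0.243, 0.57], [-0.197, 0.97, 0.142], [-0.588, -0.0, -0.809]]
force: [1.2, 0.4, 1.4]
gripper_width: 0.0234
grasp_force: 0.0
```

```bash
python3 st.py; python3 - <<'E'
from h import *
print(shift(-.003,-.196,.157,.085)); s=manip.get_state(); print(joints(world(-.003,-.196,.157)-.085*s['eef_rot'][:,2],s['eef_rot']))
im,d=imaging.get_image("scene"); 
for l in ("turner","whisk","skimmer"):
  for r in models.trace("scene",l)[:2]:
    P=rackc(cloud("scene",d,r["pixels"])); q=P[(P[:,2]>.145)&(P[:,2]<.21)&(abs(P[:,0])<.03)]
    if len(q): print(l,r["p"],np.round(r["centre"]),len(q),q.mean(0),q.std(0))
E
```

```text
15.65 grasp [-0.0488  0.1256  0.223 ] [ 0.486 -0.171 -0.833  0.294 -0.141  0.196] 0.02340994895687 0.0 [1.2 0.4 1.4]
X 100mm: [-0.2023 -0.0008  0.1469]
Y 100mm: [-0.0007  0.25    0.0004]
Z 100mm: [-1.469e-01 -1.000e-04 -2.023e-01]
[ 0.007 -0.804 -0.013]
[-0.113 -0.789  0.266]
turner 0.96 [178. 209.] 34 [-0.00271935  0.17847215  0.20157233] [0.00513677 0.00267797 0.00592346]
turner 0.75 [271. 175.] 5 [0.00642005 0.17895457 0.19947743] [0.00133452 0.00108052 0.0058274 ]
whisk 0.82 [193. 201.] 160 [-0.00469009  0.12133859  0.18018018] [0.00581632 0.002926   0.01812343]
skimmer 0.58 [312. 268.] 149 [-0.00662109 -0.19894018  0.18121477] [0.00475807 0.00348693 0.01746814]
```

Call:
move_arm --pt "-0.2 0.007 -0.8 -0.012 0" --pt "-0.2 0.007 -0.8 -0.012 0" --pt "-0.2 0.007 -0.8 -0.012 0" --pt "-0.2 0.007 -0.8 -0.012 0" --pt "-0.2 0.007 -0.8 -0.012 0"

```text
time_s: 16.35
tool_pos: [0.4958, 0.0121, 0.2276]
eef_rot: [[-0.783, -0.243, 0.573], [-0.196, 0.97, 0.145], [-0.591, 0.001, -0.807]]
force: [1.8, 1.3, 0.3]
gripper_width: 0.0343
grasp_force: 0.0
```

Call:
move_arm --pt "-0.2 0 -0.17 0 0" --pt "-0.2 0 -0.17 0 0" --pt "-0.2 0 -0.17 0 0"

```text
time_s: 16.65
tool_pos: [0.5134, -0.0553, 0.2275]
eef_rot: [[-0.784, -0.238, 0.573], [-0.191, 0.971, 0.141], [-0.59, 0.001, -0.807]]
force: [0.5, 0.1, -0.2]
gripper_width: 0.0343
grasp_force: 0.0
```

```bash
python3 - <<'E'
from h import *
im,d=imaging.get_image("wrist"); cv2.imwrite("pics/i.png",im)
for r in models.trace("wrist","skimmer")[:2]:
    P=rackc(cloud("wrist",d,r["pixels"])); q=P[(P[:,2]>.145)&(P[:,2]<.21)&(abs(P[:,0])<.03)]
    if len(q): print(r["p"],np.round(r["centre"]),len(q),q.mean(0),q.std(0))
print(shift(-.003,-.1955,.156,0))
E
python3 st.py
```

```text
0.68 [261. 246.] 1517 [-0.00880735 -0.19179045  0.18314794] [0.00164992 0.00340518 0.01746331]
[ 0.005 -0.01   0.209]
16.75 grasp [-0.0507 -0.1918  0.2246] [-0.441 -0.129 -0.776  0.411  0.385 -0.583] 0.034048557139084196 0.0 [ 0.2  0.5 -0.8]
X 100mm: [-0.2019 -0.0008  0.1474]
Y 100mm: [-2.0e-04  2.5e-01  1.0e-03]
Z 100mm: [-0.1474  0.0007 -0.2019]
```

Call:
move_arm --pt "-0.2 0.005 -0.009 0.1 0" --pt "-0.2 0.005 -0.009 0.17 0" --pt "-0.2 0.005 -0.009 0.209 0" --pt "-0.2 0.005 -0.009 0.209 0" --pt "-1 0.005 -0.009 0.209 0" --squeeze 40

```text
time_s: 17.25
tool_pos: [0.5588, -0.0419, 0.1594]
eef_rot: [[-0.783, -0.246, 0.572], [-0.197, 0.969, 0.146], [-0.59, 0.002, -0.807]]
force: [0.7, 0.9, -0.1]
gripper_width: 0.0208
grasp_force: 0.0
```

Call:
move_arm --pt "-1 0 0 0 0" --pt "-1 0 0 0 0" --pt "-1 0 0 0 0"

```text
time_s: 17.55
tool_pos: [0.5596, -0.0437, 0.1606]
eef_rot: [[-0.782, -0.243, 0.574], [-0.196, 0.97, 0.144], [-0.592, 0.0, -0.806]]
force: [-0.1, 0.3, -0.9]
gripper_width: 0.0116
grasp_force: 42.9
```

```bash
python3 st.py
```

```text
17.55 grasp [-0.0025 -0.1954  0.1582] [-0.371  0.046 -0.82   0.164  0.349 -0.519] 0.01156146788861129 42.91422486305237 [-0.1  0.3 -0.9]
X 100mm: [-0.2015 -0.0009  0.148 ]
Y 100mm: [-0.0007  0.25    0.0006]
Z 100mm: [-0.148   0.     -0.2015]
```

Call:
move_arm --pt "-1 -0.01 0 -0.015 0" --pt "-1 -0.02 0 -0.03 0" --pt "-1 -0.03 0 -0.045 0" --pt "-1 -0.0365 0 -0.054 0" --pt "-1 -0.0365 0 -0.054 0"

```text
time_s: 18.05
tool_pos: [0.5596, -0.0442, 0.1876]
eef_rot: [[-0.781, -0.243, 0.575], [-0.196, 0.97, 0.144], [-0.593, -0.001, -0.805]]
force: [1.1, -0.5, -1.7]
gripper_width: 0.0112
grasp_force: 42.9
```

Call:
move_arm --pt "-1 0 0.05 0 0" --pt "-1 0 0.11 0 0" --pt "-1 0 0.17 0 0" --pt "-1 0 0.23 0 0" --pt "-1 0 0.29 0 0"

```text
time_s: 18.55
tool_pos: [0.53, 0.0695, 0.1858]
eef_rot: [[-0.783, -0.243, 0.573], [-0.196, 0.97, 0.144], [-0.591, 0.001, -0.807]]
force: [-0.2, -0.6, -1.5]
gripper_width: 0.011
grasp_force: 42.9
```

```bash
python3 st.py
```

```text
18.55 grasp [-0.0042 -0.0784  0.1834] [-0.098 -0.078 -0.875  0.17   0.201 -0.28 ] 0.010953518791219054 42.91967689990997 [-0.2 -0.6 -1.5]
X 100mm: [-0.2017 -0.0009  0.1478]
Y 100mm: [-0.0006  0.25    0.0007]
Z 100mm: [-1.478e-01  2.000e-04 -2.017e-01]
```

Call:
move_arm --pt "-1 -0.002 0.05 -0.002 0" --pt "-1 -0.002 0.1 -0.002 0" --pt "-1 -0.002 0.15 -0.002 0" --pt "-1 -0.002 0.2 -0.002 0" --pt "-1 -0.002 0.25 -0.002 0"

```text
time_s: 19.05
tool_pos: [0.5058, 0.1665, 0.187]
eef_rot: [[-0.782, -0.244, 0.573], [-0.196, 0.97, 0.145], [-0.591, 0.001, -0.807]]
force: [0.6, 0.5, -0.7]
gripper_width: 0.0115
grasp_force: 42.9
```

```bash
python3 st.py
```

```text
19.05 grasp [-0.0044  0.0216  0.1846] [ 0.176 -0.089 -0.888  0.141  0.042 -0.056] 0.011549482669221567 42.919349670410156 [ 0.6  0.5 -0.7]
X 100mm: [-0.2017 -0.0011  0.1478]
Y 100mm: [-0.0007  0.25    0.0008]
Z 100mm: [-1.478e-01  2.000e-04 -2.017e-01]
```

Call:
move_arm --pt "-1 0 0.045 0 0" --pt "-1 0 0.09 0 0" --pt "-1 0 0.128 0 0" --pt "-1 0 0.128 0 0" --pt "-1 0 0.128 0 0"

```text
time_s: 19.55
tool_pos: [0.4937, 0.2154, 0.187]
eef_rot: [[-0.782, -0.244, 0.573], [-0.197, 0.97, 0.144], [-0.591, 0.0, -0.807]]
force: [1.0, 0.2, -1.5]
gripper_width: 0.0115
grasp_force: 42.9
```

Call:
move_arm --pt "-1 0.01 0 0.017 0" --pt "-1 0.022 0 0.037 0" --pt "-1 0.033 0 0.053 0" --pt "-1 0.033 0 0.053 0"

```text
time_s: 19.95
tool_pos: [0.4952, 0.2149, 0.1608]
eef_rot: [[-0.784, -0.242, 0.572], [-0.195, 0.97, 0.143], [-0.59, 0.0, -0.808]]
force: [0.1, 0.2, -1.3]
gripper_width: 0.0113
grasp_force: 43.0
```

```bash
python3 st.py
```

```text
19.95 grasp [-0.0031  0.0712  0.1584] [ 0.314 -0.025 -0.913  0.053 -0.04   0.056] 0.011328371382088217 42.96686410903931 [ 0.1  0.2 -1.3]
X 100mm: [-0.2019 -0.0007  0.1474]
Y 100mm: [-0.0005  0.25    0.0005]
Z 100mm: [-1.474e-01  1.000e-04 -2.019e-01]
```

Call:
move_arm --pt "-0.4 0 0 0 0" --pt "-0.4 0 0 0 0" --pt "-0.4 0 0 0 0" --pt "-0.4 0 0 -0.08 0" --pt "-0.4 0 0 -0.2 0"

```text
time_s: 20.45
tool_pos: [0.4488, 0.2037, 0.2255]
eef_rot: [[-0.785, -0.243, 0.57], [-0.196, 0.97, 0.143], [-0.588, 0.0, -0.809]]
force: [1.3, 0.4, 1.1]
gripper_width: 0.0256
grasp_force: 0.0
```

Call:
move_arm --pt "-0.4 0.1 0 -0.2 0" --pt "-0.4 0.1 0 -0.2 0" --pt "-0.4 0.1 0 -0.2 0" --pt "-0.4 0.1 0 -0.2 0" --pt "-0.4 0.1 0 -0.2 0"

```text
time_s: 20.95
tool_pos: [0.3732, 0.185, 0.2677]
eef_rot: [[-0.782, -0.243, 0.574], [-0.196, 0.97, 0.144], [-0.592, 0.001, -0.806]]
force: [0.2, -0.3, -0.0]
gripper_width: 0.0258
grasp_force: 0.0
```

Call:
move_arm --pt "-0.4 0 0 0 0" --pt "-0.4 0 0 0 0" --pt "-0.4 0 0 0 0" --pt "-0.4 0 0 0 0" --pt "-0.4 0 0 0 0"

```text
time_s: 21.45
tool_pos: [0.3728, 0.1849, 0.2675]
eef_rot: [[-0.783, -0.243, 0.573], [-0.196, 0.97, 0.144], [-0.591, 0.001, -0.807]]
force: [-0.3, 0.6, 0.7]
gripper_width: 0.0255
grasp_force: 0.0
```

```bash
python3 st.py; python3 - <<'E'
from h import *
im,d=imaging.get_image("scene"); 
for l in ("turner","whisk","skimmer"):
  for r in models.trace("scene",l)[:2]:
    P=rackc(cloud("scene",d,r["pixels"])); P=P[(abs(P[:,0])<.04)&(P[:,1]>.03)]
    for lo,hi in((.09,.14),(.15,.21),(.22,.28)):
      q=P[(P[:,2]>lo)&(P[:,2]<hi)]
      if len(q): print(l,round(r["p"],2),len(q),q.mean(0).round(4),q[:,2].max().round(3))
cv2.imwrite("pics/j.png",cv2.resize(im[100:300,100:350],(750,600)))
E
```

```text
21.45 grasp [-0.1292  0.0713  0.2651] [ 0.351 -0.449 -0.885  0.504 -0.062  0.085] 0.025543072165714345 0.0 [-0.3  0.6  0.7]
X 100mm: [-0.2017 -0.001   0.1477]
Y 100mm: [-0.0007  0.25    0.0007]
Z 100mm: [-1.477e-01  1.000e-04 -2.017e-01]
turner 0.91 176 [0.0039 0.1819 0.1168] 0.14
turner 0.91 145 [-0.0057  0.179   0.1825] 0.209
turner 0.91 41 [-0.0024  0.1811  0.2535] 0.272
whisk 0.66 23 [-0.013   0.1207  0.126 ] 0.139
whisk 0.66 151 [-0.0062  0.1213  0.182 ] 0.21
whisk 0.66 109 [-0.0034  0.1239  0.2491] 0.273
skimmer 0.84 175 [-0.0023  0.072   0.1151] 0.139
skimmer 0.84 139 [-0.0051  0.0685  0.1799] 0.21
skimmer 0.84 53 [-0.0004  0.0708  0.2608] 0.274
skimmer 0.58 14 [-0.0134  0.1362  0.1181] 0.132
skimmer 0.58 3 [0.0078 0.1802 0.1922] 0.21
skimmer 0.58 244 [0.0029 0.1442 0.2636] 0.278
```

View pics/j.png

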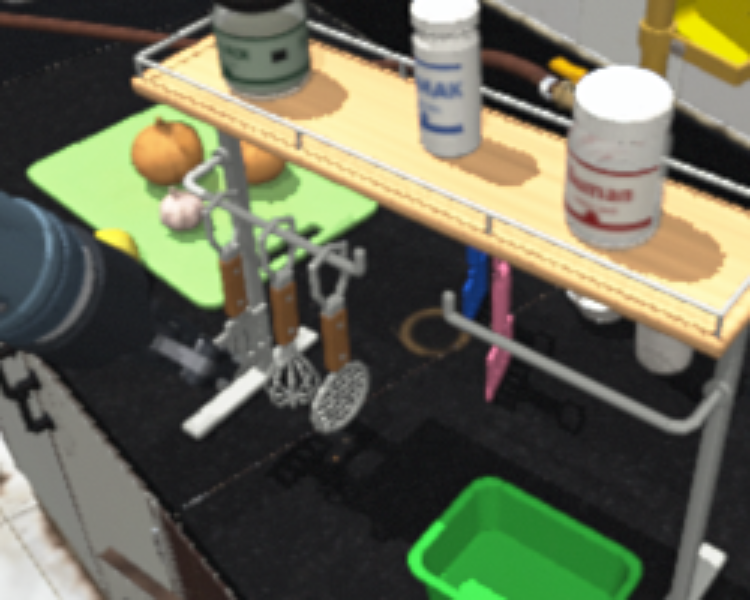

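All three hang on the storage rail: turner (233,285), whisk (285,310), skimmer (338,340). The drip rail is empty and the jars and tub have not moved. I'll let them settle for a second, then hand in.

Call:
move_arm --pt "-0.4 0 0 0 0" --pt "-0.4 0 0 0 0" --pt "-0.4 0 0 0 0" --pt "-0.4 0 0 0 0" --pt "-0.4 0 0 0 0"

```text
time_s: 22.15
tool_pos: [0.3727, 0.1849, 0.2678]
eef_rot: [[-0.782, -0.243, 0.574], [-0.196, 0.97, 0.144], [-0.591, 0.001, -0.806]]
force: [0.1, 0.0, -0.5]
gripper_width: 0.0253
grasp_force: 0.0
```

Call:
move_arm --pt "-0.4 0 0 0 0" --pt "-0.4 0 0 0 0" --pt "-0.4 0 0 0 0" --pt "-0.4 0 0 0 0" --pt "-0.4 0 0 0 0"

```text
time_s: 22.65
tool_pos: [0.3727, 0.1849, 0.2677]
eef_rot: [[-0.782, -0.243, 0.573], [-0.196, 0.97, 0.144], [-0.591, 0.001, -0.806]]
force: [0.3, -0.3, -0.3]
gripper_width: 0.0256
grasp_force: 0.0
```

```bash
python3 -c "
from station import order
print(order.job_done())"
```

```text
the job is handed in; nothing more can be done
None
```

The turner, whisk and skimmer all hang on the storage rail and I handed the job in at about 22.7 s, but early on, when a joint ran into its stop in free air, the wrist force briefly read 121 N, just over the 120 N limit; the hand-in gave no verdict, so I can't say whether that counts as a failure.

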